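# Seat the flat-tongue key in the guard interlock switch

## Task

Lift the interlock key with the flat tongue (the one with the flat bar-shaped handle, not the round knob) out of the key rack and push its tongue straight down into the slot of the guard switch until it is fully home and its collar sits flat on the switch, then let go. Keep hold of it until the tongue is well inside the slot, do not drop it in, and leave the round-pin key in its place in the rack.

Things in the scene. Friction and masses are not known exactly. Their poses are not given: they have to be found in the camera images.
- key_handle (a point): Centre of the flat-tongue key's grey handle: upright flat bar 16 mm thick (x), 46 wide (y), 50 tall (z up). Under it a collar 40x66x6 mm, its underside 31 mm below this point, then a steel tongue 6 (x) x 32 (y) mm, 40 long, pointing down. Loose, 0.12 kg; hangs by its collar in one of two openings (22x38, 110 mm apart) of an aluminium rack, 70x200 mm, top 60 mm above the bench. Lifts straight up.
- tongue_tip (a point): Centre of the lower end of the flat key's tongue, 71 mm below key_handle along the key's axis; same axes. The last 8 mm of the tongue narrow to 4 x 26 mm.
- switch_slot (a point): Centre of the slot's mouth in the top face of the grey guard switch (housing 64x78 mm, fixed on a steel foot plate), 60 mm above the bench. z up, slot's long side along y. Slot 12 (x) x 38 (y) mm, 46 deep, flared to 24x50 in the top 6 mm. The tongue's width goes along y, either way round; it is home 40 mm deep, collar flat on the top face. No spring or catch.
- pin_handle (a point): Centre of the other key's handle, to be left alone: upright round grey knob, 34 mm diameter, 50 tall, on a round collar of 56 mm, with a round steel pin 16 mm thick below (too thick for the slot). It hangs in the rack's other opening; which key is at which end varies.
There are look-alikes about, which are no part of the job. Leave any black or pink look-alike of the part that bears key_handle alone.

How it is judged (in metres and radians):
On the way, in this order (a step that is already met when the one before it is completed fails the run):
1. the flat-tongue key is lifted clear of the rack, held by the fingers (height (world z) of tongue_tip above 0.065 m and contact force between the fingers and flat_key above 0.5 N), for 0.1 s.
2. its tongue is at least 20 mm inside the switch slot while the fingers still hold the key (z of tongue_tip in the frame of switch_slot below -0.02 m and horizontal distance between tongue_tip and switch_slot below 0.015 m and contact force between the fingers and flat_key above 0.5 N), for 0.1 s.
At the end, for the whole second after the job is handed in: The flat key's tongue is at least 36 mm deep in the switch slot (40 mm is fully home), its tip within 12 mm of the slot's axis, the key upright within 7 degrees and in line with the slot within 20 degrees, released and at rest; the round-pin key is within 20 mm of where it was (z of tongue_tip in the frame of switch_slot below -0.036 m and horizontal distance between tongue_tip and switch_slot below 0.012 m and angle between key_handle's own z axis and vertical below 0.12 rad and angle between the y axis of key_handle and the y axis of switch_slot, either way round below 0.35 rad and contact force between the fingers and flat_key below 0.1 N and linear speed of flat_key below 0.02 m/s and distance of pin_handle from where it was at the start of the episode below 0.02 m); the robot touches nothing.
It fails at once if the round-pin key is moved more than 40 mm (distance of pin_handle from where it was at the start of the episode above 0.04 m).
It also fails if it takes over 40 s, if anything falls off the work surface, if the arm or the gripper's body presses on something with over 40 N, if the wrist force passes 120 N, or if a joint passes its speed limit or range.

## Robot

A 7-joint arm with a two-finger parallel gripper is mounted at the origin on a cart in front of the work surface, level with it; the furniture and walls round the work are solid. World frame = base frame: x ahead of the robot, y to its left, z up, the work surface at z = 0. Lengths are in m, angles in degrees, forces in N, time in s.
With the tool pointing down it reaches from about 0.425 to 0.875 m from the base axis. Payload 4.7 kg.
Tool frame: the origin (TCP) lies midway between the tips of the shut fingers; the grasp point (between the pads) lies 19 mm behind it; z points along the fingers, y is the line along which they close (so a half turn about z gives the same grasp; the last joint's range is limited). The gripper opens to 87 mm and grips with 3 to 60 N. Pads are 19 mm wide; open, the fingers measure 117 mm over their backs; the gripper's body (75 mm by 190 mm) begins 51 mm behind the grasp point.
Start: joints at [73.459, 18.392, -4.016, 83.108, 1.295, 78.541, -3.26], TCP at [0.194, -0.62, 0.223] pointing down, gripper open.
Joint ranges: [-163.93, 163.93], [-17.29, 119.83], [-79.2, 71.16], [3.27, 140.29], [-89.18, 269.18], [5.43, 117.66], [-154.24, 154.24]. Speed limits (degrees/s): [147.25, 147.25, 180, 180, 180, 180, 180].

## Interface

Orientations are given as [roll, pitch, yaw] about the fixed x, y, z axes, in that order (R = Rz(yaw) Ry(pitch) Rx(roll)).
In Python, from cell import env, viewer, boxes_of, masks_of gives the robot as it stands. The module is installed in compiled form; this text tells all that it offers.
- The arm moves only by the tool apply_moves, never from a script. Its argument "moves" is a list of rows, each a list of 7 numbers: the shift along the tool's x, y, z scaled (see below), then the turn, a rotation vector about the tool's x, y, z scaled (see below), then the opening, from 0 (shut) to 1 (fully open). A call has 1 to 20 rows; each row is the pose to reach, as a shift and turn from the pose commanded when the call began, along the tool's axes at that moment; what a row does not reach only later rows make up. The controller multiplies each number of a shift by 0.2 m and each number of a turn by 1.5 rad. A row lasts 1/10 s, in which the tool goes at most 50 mm and 8.59 degrees, less where a joint would pass 70% of its speed; a pose out of reach is approached as far as the arm can. A call with a number of a shift or a turn outside -1 to 1 is refused whole. A call with a gripper value outside its range is refused whole. The fingers move at their own pace and stop on an object; "grip_force" is the grip in N (left out, the last holds). Time passes only in rows, so rows that repeat a pose let the fingers close. It gives the time, the measured TCP pose, the force, the opening and the grip force at its end, in the units of the state.
- env.get_obs(): the state, without advancing time (a new reading comes with each control period).
- viewer.read_camera(name): name is "side" or "top"; returns the picture (480x640x3 uint8, red, green, blue); there is no depth.
- viewer.get_calibration(name): a dict with "fov_y" (degrees; the focal length in pixels is half the picture's height over the tangent of half this angle, whatever the lens; pixels are square), "cx", "cy" (the principal point, pixels), "k1" (the pictures are not rectified: a ray, as slopes to the right and down, at radius r is drawn at 1 + k1 r^2 times it, then the intrinsics apply), "position" and "orientation" of the camera in the world. Camera axes: x right, y up, looking along -z (the intrinsics and any distortion apply to the point x, -y, -z); pixel columns grow to the right and rows downward; lengths in m; the calibration is good to about 2 mm. A picture is of the moment at which its call begins. get_calibration takes no time and is no camera call.
- env.sign_off(): hands the job in; it is judged then, once.
Trained networks look in the newest picture that a camera, given by its name, has taken for a name from the list of things; names that differ only in an ending like _2 or _b are one class to them, and where a whole thing is asked for, a point or a joint stands for the part that bears it (a point fixed in the world has none). Each returns a list of dicts, best first, with "conf" (0 to 1); they miss things now and then, are a little off and sometimes report something else, mostly with a low value. They report only what shows in the picture. A call takes as long as a camera call. They do not tell look-alikes from the thing itself.
- boxes_of(camera, target): "location" ([column, row] in pixels, amid what is visible of it).
- masks_of(camera, target): "pixels" (480x640 bool, what is visible of it) and "location" ([column, row] in pixels, amid what is visible of it).
The state is a dict: "time_s": time; "qpos": joint angles; "joint_velocities": joint speeds; "effort": joint torques, N m; "tool_pos": TCP position; "tool_rot": TCP orientation; "force": force on the tool from outside, world axes, zero at the start; "wrist_torque": the same for the moment, N m; "grip_width": finger opening in m; "grasp_force": force on a finger pad.
Only numpy, scipy, OpenCV 4.12 (cv2) and the standard library are available. Lean on these libraries where they do the work, as an engineer would, in place of code of your own. Each camera call takes 0.05 s, during which the arm holds its last target. There are 200 camera calls.

## Working session

There is one attempt and no reset: what is moved stays moved. The work goes in short steps, Python scripts to look and compute and a tool call to move; the robot and the scene stay as the last step left them, time stands still between calls to the robot, and variables do not carry over. Pictures are saved under pics/ and viewed, at most 10 in all, crops included, and the job is handed in when it is done.

Besides the shell and the picture viewer there is one more tool, called after "Request:" as name(argument=value, ...) on one line, values as JSON. apply_moves: Moves the arm, as the interface text tells. Shifts and turns lie within -1 to 1; 1 stands for 0.2 m of shift or 1.5 rad of turn. Its arguments: {"type":"object","properties":{"moves":{"type":"array","items":{"type":"array","items":{"type":"number","minimum":-1,"maximum":1}}},"grip_force":{"type":"number"}},"required":["moves"]}

```bash
mkdir -p pics; python3 - <<'E'
from cell import env, viewer, boxes_of, masks_of
import cv2
o=env.get_obs(); print(o)
for c in("side","top"):
    im=viewer.read_camera(c); cv2.imwrite(f"pics/{c}0.png",im[:,:,::-1]); print(c,viewer.get_calibration(c))
    for t in("key_handle","switch_slot","pin_handle"):
        print(t,[(round(d['conf'],2),[round(x,1) for x in d['location']]) for d in boxes_of(c,t)])
E
```

```text
{'time_s': 0.0, 'qpos': array([73.45968194, 18.43711069, -4.01815892, 83.17524531,  1.2961359 ,
       78.5410456 , -3.25907371]), 'joint_velocities': array([-0.01261248,  0.02660919, -0.02016898,  0.05133759,  0.04380603,
       -0.02762549, -0.02289071]), 'effort': array([-2.76991696e-04, -4.91295326e+01, -4.04038550e-01, -3.12532139e+01,
       -6.40063081e-02,  4.35277924e-02,  1.67556700e-04]), 'tool_pos': array([ 0.19362058, -0.61990763,  0.22148097]), 'tool_rot': array([-1.79891918e+02,  6.10190376e-03,  1.73537273e+01]), 'force': array([-0.8558214 ,  0.47298412, -0.71423139]), 'wrist_torque': array([ 0.00558792, -0.01405909, -0.02676934]), 'grasp_force': 0.0, 'grip_width': 0.08684141707877695}
side {'fov_y': 54.31550155268622, 'cx': 309.26501152755634, 'cy': 238.1660813149991, 'k1': -0.07535138310995766, 'position': array([0.06368604, 0.79539156, 0.50151972]), 'orientation': array([ 6.59644255e+01, -9.51003601e-02, -1.52270859e+02])}
key_handle [(0.78, [325.7, 211.5]), (0.67, [375.8, 238.9]), (0.57, [339.1, 202.9])]
switch_slot [(0.61, [285.1, 300.1])]
pin_handle [(0.74, [311.8, 227.6])]
top {'fov_y': 51.29339460992709, 'cx': 325.8891764648171, 'cy': 233.26519603350496, 'k1': -0.13105665290137913, 'position': array([ 0.39963303, -0.05813114,  0.93496378]), 'orientation': array([  6.47368148,  -0.23942597, -88.54265155])}
key_handle [(0.92, [415.1, 208.1]), (0.79, [482.9, 202.9]), (0.75, [392.0, 291.2])]
switch_slot []
pin_handle [(0.79, [354.9, 219.6])]
```

View pics/top0.png

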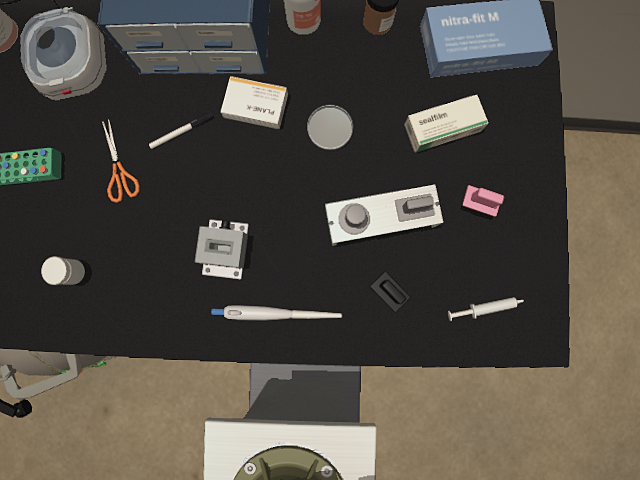

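View pics/side0.png

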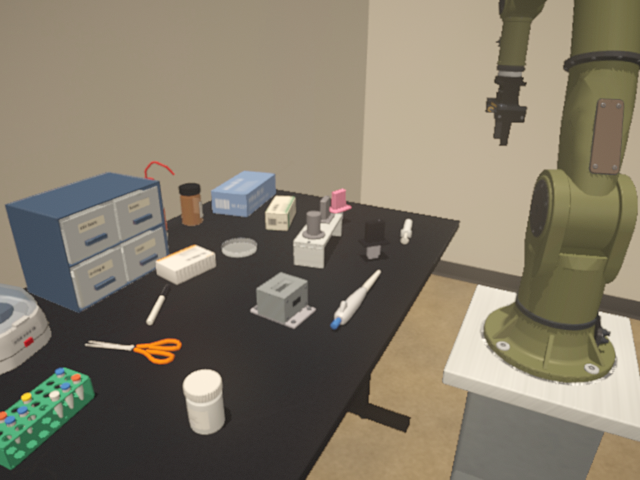

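The top view shows four candidates:
- Grey flat bar in the rack at (416,208).
- Round knob in the rack at (355,217).
- Pink look-alike at (484,201).
- Black look-alike at (391,291).

By the description, I choose the grey bar at (416,208). The switch is at (221,246) in the top view and about (283,298) in the side view. Next I'll check the choice in a close crop.

```bash
cat > h.py <<'E'
import numpy as np, cv2
from scipy.spatial.transform import Rotation as R
from cell import viewer
def cam(n):
    c=viewer.get_calibration(n); f=240/np.tan(np.radians(c['fov_y']/2))
    return c,f,R.from_euler('xyz',c['orientation'],degrees=True).as_matrix()
def ray(n,px):
    c,f,M=cam(n); d=(np.array(px,float)-[c['cx'],c['cy']])/f; u=d.copy()
    for _ in range(30): u=d/(1+c['k1']*(u@u))
    return c['position'],M@np.array([u[0],-u[1],-1])
def at_z(n,px,z):
    p,d=ray(n,px); return p+d*(z-p[2])/d[2]
def proj(n,P):
    c,f,M=cam(n); q=M.T@(np.array(P)-c['position']); u=np.array([q[0],-q[1]])/-q[2]
    return u*(1+c['k1']*(u@u))*f+[c['cx'],c['cy']]
def tri(px1,px2):
    A=np.zeros((3,3));b=np.zeros(3)
    for n,p in(("top",px1),("side",px2)):
        o,d=ray(n,p); d/=np.linalg.norm(d); Q=np.eye(3)-np.outer(d,d); A+=Q;b+=Q@o
    return np.linalg.solve(A,b)
E
python3 - <<'E'
import cv2,numpy as np
t=cv2.imread('pics/top0.png'); s=cv2.imread('pics/side0.png')
a=cv2.resize(t[180:250,315:455],None,fx=5.5,fy=5.5,interpolation=cv2.INTER_CUBIC)[:,:780]
cv2.imwrite('pics/c1.png',a)
b=cv2.resize(t[210:285,185:260],(400,400),interpolation=cv2.INTER_CUBIC)
c=cv2.resize(s[260:335,245:320],(400,400),interpolation=cv2.INTER_CUBIC)
cv2.imwrite('pics/c2.png',np.hstack([b,c]))
E
```

```text
(no output)
```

View pics/c1.png

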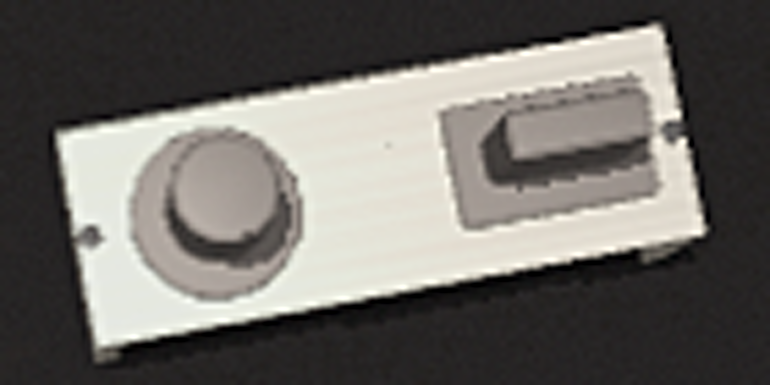

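View pics/c2.png

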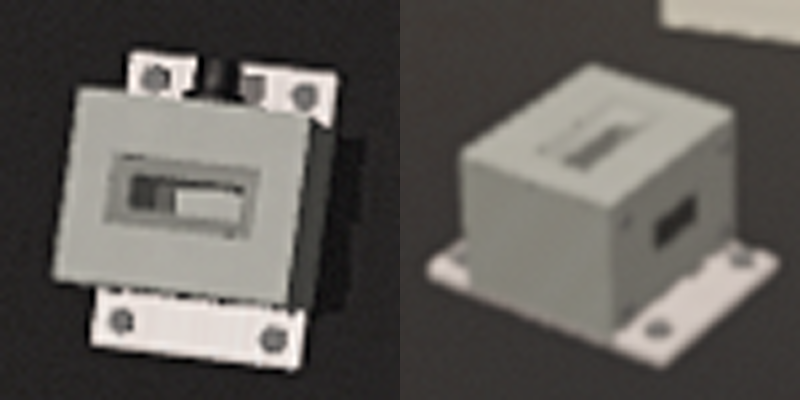

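The crop confirms it: a flat bar on a rectangular collar at (416,208), with the round knob as the other key. The switch slot mouth is at about (219,247) in the top view. Next I'll measure from the corners.

```bash
python3 - <<'E'
from h import *
np.set_printoptions(precision=4,suppress=True)
def q(n,pts,s,off,z):
    P=np.array([at_z(n,(np.array(p)+.5)/s-.5+off,z)[:2] for p in pts]);
    # pts TL TR BR BL in picture; long side TL->TR
    v=(P[1]-P[0]+P[2]-P[3])/2; w=(P[0]-P[3]+P[1]-P[2])/2
    print(n,z,P.mean(0),'len',np.hypot(*v),np.hypot(*w),'axis yaw',np.degrees(np.arctan2(-v[1],-v[0])),'short',np.degrees(np.arctan2(w[1],w[0])))
q('top',[(441,110),(640,80),(657,190),(467,228)],5.5,(315,180),.066)
q('top',[(503,112),(648,90),(648,135),(520,160)],5.5,(315,180),.116)
q('top',[(57,130),(660,25),(705,235),(97,347)],5.5,(315,180),.06)
q('top',[(78,88),(313,122),(290,310),(53,278)],400/75,(185,210),.06)
q('top',[(112,152),(262,172),(250,238),(105,220)],400/75,(185,210),.06)
q('side',[(335,108),(210,208),(62,150),(190,65)],400/75,(245,260),.06)
E
```

```text
top 0.066 [ 0.5488 -0.2155] len 0.06441895256031108 0.037645309985719064 axis yaw 101.54334075047174 short 10.841926433276678
top 0.116 [ 0.549  -0.2151] len 0.042726533241451835 0.014499464395220785 axis yaw 101.44128014970332 short 10.37609816741689
top 0.06 [ 0.538  -0.1615] len 0.20023315514845955 0.07092794374525337 axis yaw 101.76686815211897 short 11.865120028215928
top 0.06 [0.4698 0.129 ] len 0.08003394197446287 0.06317298969487418 axis yaw 83.6900952376996 short -4.553259844247818
top 0.06 [0.471  0.1293] len 0.04993575806232171 0.022431380143392445 axis yaw 84.29769277098056 short -5.375910701915088
side 0.06 [0.4696 0.1326] len 0.07835338800570046 0.06485336375392409 axis yaw -94.40360828935918 short 174.36533342407893
```

Request:
apply_moves(moves=[[0.25,-0.15,0,0,0,0,1],[0.5,-0.3,0,0,0,0,1],[0.75,-0.46,0,0,0,0,1],[1,-0.61,0,0,0,0,1],[1,-0.61,0,0,0,0,1],[1,-0.61,0,0,0,0,1],[1,-0.61,0,0,0,0,1]])

```text
time_s: 1.1
tool_pos: [0.3489, -0.4439, 0.2229]
tool_rot: [179.9, 0.0, 17.5]
force: [-1.5, -1.1, 0.1]
grip_width: 0.0871
grasp_force: 0.0
```

Request:
apply_moves(moves=[[0.25,-0.15,0,0,0,0,1],[0.5,-0.3,0,0,0,0,1],[0.75,-0.46,0,0,0,0,1],[1,-0.61,0,0,0,0,1],[1,-0.61,0,0,0,0,1],[1,-0.61,0,0,0,0,1],[1,-0.61,0,0,0,0,1]])

```text
time_s: 1.8
tool_pos: [0.5024, -0.2696, 0.2223]
tool_rot: [180.0, 0.1, 17.3]
force: [-0.5, -0.2, 1.0]
grip_width: 0.0871
grasp_force: 0.0
```

Request:
apply_moves(moves=[[0.3,-0.18,0,0,0,-0.1,1],[0.3,-0.18,0,0,0,-0.2,1],[0.3,-0.18,0,0,0,-0.3,1],[0.3,-0.18,0,0,0,-0.4,1],[0.3,-0.18,0,0,0,-0.5,1],[0.3,-0.18,0,0,0,-0.6,1],[0.3,-0.18,0,0,0,-0.7,1],[0.3,-0.18,0,0,0,-0.8,1],[0.3,-0.18,0,0,0,-0.9,1],[0.3,-0.18,0,0,0,-0.98,1],[0.3,-0.18,0,0,0,-0.98,1],[0.3,-0.18,0,0,0,-0.98,1],[0.3,-0.18,0,0,0,-0.98,1],[0.3,-0.18,0,0,0,-0.98,1]])

```text
time_s: 3.2
tool_pos: [0.5492, -0.2166, 0.2225]
tool_rot: [-180.0, 0.0, 101.5]
force: [-0.3, -0.2, -0.0]
grip_width: 0.0871
grasp_force: 0.0
```

Request:
apply_moves(moves=[[0,0,0.15,0,0,0,1],[0,0,0.3,0,0,0,1],[0,0,0.42,0,0,0,1],[0,0,0.5,0,0,0,1],[0,0,0.57,0,0,0,1],[0,0,0.63,0,0,0,1],[0,0,0.69,0,0,0,1],[0,0,0.72,0,0,0,1],[0,0,0.72,0,0,0,1],[0,0,0.72,0,0,0,1]])

```text
time_s: 4.2
tool_pos: [0.5498, -0.2161, 0.079]
tool_rot: [180.0, 0.0, 101.6]
force: [-1.0, -0.5, 0.1]
grip_width: 0.087
grasp_force: 0.0
```

```bash
python3 - <<'E'
import cv2,numpy as np
from cell import viewer
t=viewer.read_camera('top')[:,:,::-1]; s=viewer.read_camera('side')[:,:,::-1]
cv2.imwrite('pics/c3.png',np.hstack([cv2.resize(t[150:250,340:480],(400,286)),cv2.resize(s[150:250,260:400],(400,286))]))
E
```

```text
(no output)
```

View pics/c3.png

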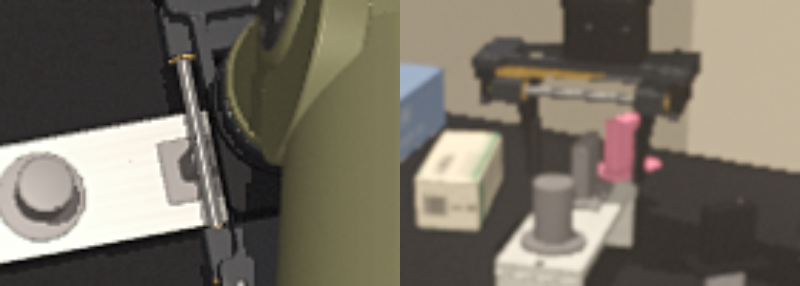

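The side view shows the fingers on either side of the grey handle at crop (588,165), clear of the knob and the pink part. I'll close the gripper, then lift.

Request:
apply_moves(grip_force=25, moves=[[0,0,0,0,0,0,0],[0,0,0,0,0,0,0],[0,0,0,0,0,0,0],[0,0,0,0,0,0,0],[0,0,0,0,0,0,0],[0,0,0,0,0,0,0],[0,0,0,0,0,0,0],[0,0,0,0,0,0,0],[0,0,0,0,0,0,0],[0,0,0,0,0,0,0]])

```text
time_s: 5.3
tool_pos: [0.5494, -0.2161, 0.0785]
tool_rot: [-180.0, 0.0, 101.6]
force: [-0.9, 0.5, -0.1]
grip_width: 0.0156
grasp_force: 25.0
```

Request:
apply_moves(moves=[[0,0,-0.02,0,0,0,0],[0,0,-0.05,0,0,0,0],[0,0,-0.1,0,0,0,0],[0,0,-0.16,0,0,0,0],[0,0,-0.22,0,0,0,0],[0,0,-0.3,0,0,0,0],[0,0,-0.4,0,0,0,0],[0,0,-0.5,0,0,0,0],[0,0,-0.58,0,0,0,0],[0,0,-0.6,0,0,0,0],[0,0,-0.6,0,0,0,0],[0,0,-0.6,0,0,0,0]])

```text
time_s: 6.5
tool_pos: [0.5488, -0.2159, 0.1977]
tool_rot: [-179.9, -0.0, 101.6]
force: [0.1, 0.4, -0.8]
grip_width: 0.0159
grasp_force: 25.0
```

```bash
python3 - <<'E'
from h import *
from cell import env,boxes_of
o=env.get_obs(); print(o['tool_pos'],o['tool_rot'],o['grip_width'],o['grasp_force'])
t=viewer.read_camera('top')[:,:,::-1]; s=viewer.read_camera('side')[:,:,::-1]
cv2.imwrite('pics/c4.png',np.hstack([cv2.resize(t[150:250,340:480],(400,286)),cv2.resize(s[110:230,280:400],(400,400))[:286]]))
cv2.imwrite('pics/s1.png',s)
o=o['tool_pos']; print(proj('side',o),proj('side',o-[0,0,.055]))
E
```

```text
[ 0.54881781 -0.2159267   0.19768941] [-1.79928095e+02 -4.14812347e-02  1.01572164e+02] 0.015886926562062254 24.999520572891925
[325.80072169 165.32756372] [325.46264446 186.72323584]
```

View pics/c4.png

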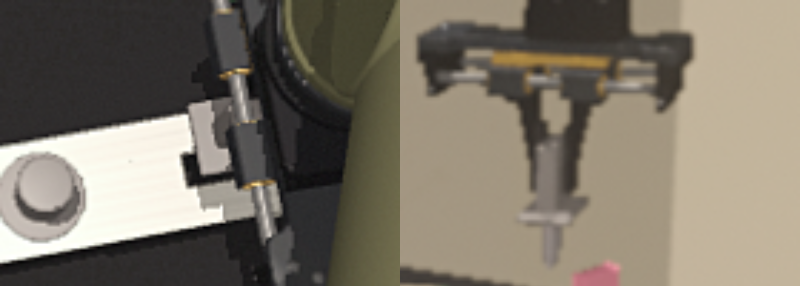

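The key is held upright and centred between the fingers, with its tip at about side pixel (325,189), as predicted. I'll move it over the switch.

Request:
apply_moves(moves=[[0,0,-0.05,0,0,0,0],[0.08,0,-0.1,0,0,0,0],[0.22,-0.01,-0.1,0,0,0,0],[0.38,-0.02,-0.1,0,0,0,0],[0.55,-0.03,-0.1,0,0,0,0],[0.72,-0.04,-0.1,0,0,0,0],[0.9,-0.04,-0.1,0,0,0,0],[1,-0.04,-0.1,0,0,0,0],[1,-0.04,-0.1,0,0,0,0]])

```text
time_s: 7.5
tool_pos: [0.5008, -0.0165, 0.2198]
tool_rot: [179.9, 0.0, 102.0]
force: [0.2, 0.7, -0.7]
grip_width: 0.0157
grasp_force: 25.0
```

Request:
apply_moves(moves=[[0.08,0,0,0,0,0.04,0],[0.22,0,0,0,0,0.08,0],[0.38,0,0,0,0,0.12,0],[0.54,0,0,0,0,0.16,0],[0.68,0,0,0,0,0.198,0],[0.77,0,0,0,0,0.198,0],[0.77,0,0,0,0,0.198,0],[0.77,0,0,0,0,0.198,0],[0.77,0,0,0,0,0.198,0],[0.77,0,0,0,0,0.198,0]])

```text
time_s: 8.5
tool_pos: [0.4709, 0.1276, 0.2185]
tool_rot: [-180.0, 0.0, 84.4]
force: [-0.6, 0.9, 0.5]
grip_width: 0.0161
grasp_force: 25.0
```

Request:
apply_moves(moves=[[0.01,0,0.1,0,0,0,0],[0.01,0,0.2,0,0,0,0],[0.01,0,0.3,0,0,0,0],[0.01,0,0.37,0,0,0,0],[0.01,0,0.41,0,0,0,0],[0.01,0,0.41,0,0,0,0],[0.01,0,0.41,0,0,0,0],[0.01,0,0.41,0,0,0,0]])

```text
time_s: 9.3
tool_pos: [0.4714, 0.1314, 0.1374]
tool_rot: [179.9, -0.0, 84.6]
force: [-0.2, -0.5, -0.4]
grip_width: 0.0161
grasp_force: 25.0
```

```bash
python3 - <<'E'
from h import *
from cell import env
o=env.get_obs(); print(o['tool_pos'],o['tool_rot'],o['grip_width'])
t=viewer.read_camera('top')[:,:,::-1]; s=viewer.read_camera('side')[:,:,::-1]
cv2.imwrite('pics/c5.png',np.hstack([cv2.resize(t[200:290,175:265],(400,400)),cv2.resize(s[235:325,240:330],(400,400),interpolation=cv2.INTER_CUBIC)]))
p=o['tool_pos']; 
for c in (p-[0,0,.0585],np.array([.4702,.1298,.06])): print((proj('side',c)-[240,235])*400/90+[400,0])
E
```

```text
[0.47144727 0.13135946 0.13744311] [ 1.79907983e+02 -1.58372017e-02  8.45515918e+01] 0.016056251412974308
[583.80325568 177.00496025]
[589.20087657 215.02309475]
```

View pics/c5.png

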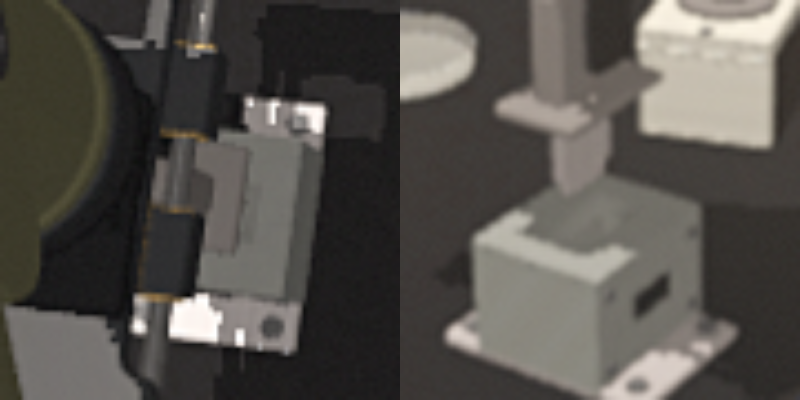

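The tongue tip at crop (583,180) is right above the slot mouth at about (589,220) and lines up with it. I'll lower slowly and watch the force.

Request:
apply_moves(moves=[[0,0,0.03,0,0,0,0],[0,0,0.06,0,0,0,0],[0,0,0.085,0,0,0,0],[0,0,0.11,0,0,0,0],[0,0,0.13,0,0,0,0],[0,0,0.15,0,0,0,0],[0,0,0.16,0,0,0,0],[0,0,0.16,0,0,0,0],[0,0,0.16,0,0,0,0]])

```text
time_s: 10.3
tool_pos: [0.4708, 0.1312, 0.1046]
tool_rot: [180.0, -0.0, 84.6]
force: [-0.2, -0.5, -1.3]
grip_width: 0.0158
grasp_force: 25.0
```

Request:
apply_moves(moves=[[0,0,0.02,0,0,0,0],[0,0,0.04,0,0,0,0],[0,0,0.06,0,0,0,0],[0,0,0.08,0,0,0,0],[0,0,0.1,0,0,0,0],[0,0,0.11,0,0,0,0],[0,0,0.12,0,0,0,0],[0,0,0.125,0,0,0,0],[0,0,0.125,0,0,0,0],[0,0,0.125,0,0,0,0]])

```text
time_s: 11.3
tool_pos: [0.4708, 0.1312, 0.0796]
tool_rot: [180.0, 0.0, 84.6]
force: [0.3, -0.2, -0.7]
grip_width: 0.0156
grasp_force: 25.0
```

Nearly home with no contact force. I'll press gently the last few mm.

Request:
apply_moves(moves=[[0,0,0.003,0,0,0,0],[0,0,0.006,0,0,0,0],[0,0,0.009,0,0,0,0],[0,0,0.011,0,0,0,0],[0,0,0.011,0,0,0,0],[0,0,0.011,0,0,0,0]])

```text
time_s: 11.9
tool_pos: [0.4709, 0.1311, 0.0785]
tool_rot: [180.0, 0.1, 84.6]
force: [-3.1, -1.9, 9.3]
grip_width: 0.016
grasp_force: 25.0
```

The collar is seated, with 9 N of contact at the expected height. I'll release and retreat.

Request:
apply_moves(moves=[[0,0,0,0,0,0,0.6],[0,0,0,0,0,0,0.6],[0,0,0,0,0,0,0.6],[0,0,0,0,0,0,0.6],[0,0,0,0,0,0,0.6],[0,0,0,0,0,0,0.6],[0,0,-0.1,0,0,0,0.6],[0,0,-0.25,0,0,0,0.6],[0,0,-0.45,0,0,0,0.6],[0,0,-0.65,0,0,0,0.6],[0,0,-0.75,0,0,0,0.6],[0,0,-0.75,0,0,0,0.6],[0,0,-0.75,0,0,0,0.6]])

```text
time_s: 13.2
tool_pos: [0.4706, 0.131, 0.227]
tool_rot: [180.0, 0.0, 84.5]
force: [-0.3, -0.3, -1.4]
grip_width: 0.0519
grasp_force: 0.0
```

```bash
python3 - <<'E'
from h import *
s=viewer.read_camera('side')[:,:,::-1]
cv2.imwrite('pics/c6.png',cv2.resize(s[200:330,220:350],(500,500),interpolation=cv2.INTER_CUBIC))
E
```

```text
(no output)
```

View pics/c6.png

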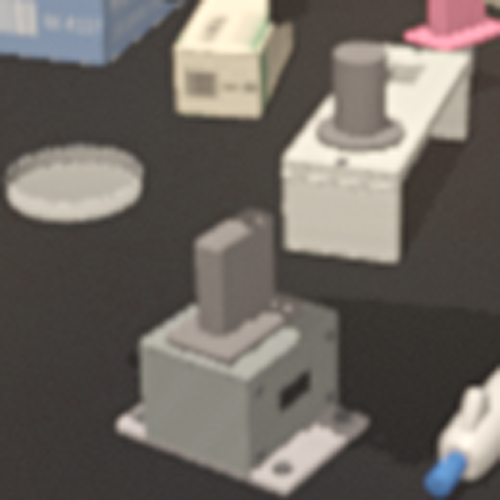

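The collar lies flat on the switch at crop (230,335), the key is upright, and the round-pin key is still in the rack at crop (360,95).

```bash
python3 -c "
from cell import env
print(env.sign_off())"
```

```text
the job is handed in; nothing more can be done
None
```

The flat-tongue key is fully home in the guard switch, with its collar flat on the top face and the gripper released and clear. The round-pin key is still in its place in the rack. The job is handed in, but `sign_off` returned no verdict.

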